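Clip the drum grater's axle

ROBOT

A 6-joint arm with a two-finger parallel gripper is mounted at the origin on a cart in front of the work surface, level with it; the furniture and walls round the work are solid. World frame = base frame: x ahead of the robot, y to its left, z up, the work surface at z = 0. Lengths are in m, angles in rad, forces in N, time in s.
With the tool pointing down it reaches from about 0.4 to 0.825 m from the base axis. Payload 7 kg.
Tool frame: the origin (TCP) lies at the very end of the fingers, on their centre line; the grasp point (between the pads) lies 19 mm behind it (arm.grip_point_offset is the distance from the TCP to the grasp point, in m); z points along the fingers, y is the line along which they close (so a half turn about z gives the same grasp; the last joint's range is limited). The gripper opens to 88 mm and grips with 3 to 60 N. Pads are 19 mm wide; open, the fingers measure 130 mm over their backs; the gripper's body (78 mm by 193 mm) begins 47 mm behind the grasp point.
Start: joints at [-0.896, 0.359, 0.012, 0, -1.224, -0.288], TCP at [0.255, -0.625, 0.227] pointing down, gripper open.
Joint ranges: [-3.07, 3.07], [-1.43, 2.12], [-1.02, 1.25], [-3.03, 1.67], [-3.05, -0], [-3.03, 3.03]. Speed limits (rad/s): [2.39, 2.39, 3.01, 3.14, 3.14, 3.14].

INTERFACE

Orientations are given as [roll, pitch, yaw] about the fixed x, y, z axes, in that order (R = Rz(yaw) Ry(pitch) Rx(roll)).
In Python, from station import arm, cams gives the robot as it stands.
- The arm moves only by the shell command python3 -m handwheel 'ROWS' [FORCE]. ROWS is JSON, a list that holds one entry, the list of rows, each a list of 7 numbers: the shift along the tool's x, y, z normalised to -1 to 1, where 1 is 0.08 m, then the turn, a rotation vector about the tool's x, y, z normalised to -1 to 1, where 1 is 0.5 rad, then the closure in counts, from 0 (fully open) to 255 (shut). In form: [[[x, y, z, wx, wy, wz, hand], ...]]. A call has 1 to 5 rows; each row is the pose to reach, as a shift and turn from the pose commanded when the call began, along the tool's axes at that moment; what a row does not reach only later rows make up. A row lasts 1/8 s, in which the tool goes at most 62.5 mm and 10.7 degrees, less where a joint would pass 70% of its speed; a pose out of reach is approached as far as the arm can. A call with a number of a shift or a turn outside -1 to 1 is refused whole. A call with a gripper value outside its range is refused whole. The fingers move at their own pace and stop on an object; FORCE is the grip in N (left out, the last holds). Time passes only in rows, so rows that repeat a pose let the fingers close. It gives the time, the measured TCP pose, the force, the opening and the grip force at its end, in the units of the state.
- arm.get_state(): the state, without advancing time (a new reading comes with each control period).
- cams.grab_frame(name): name is "side" or "top"; returns the picture (384x512x3 uint8, blue, green, red); there is no depth.
- cams.camera_info(name): a dict with "camera_matrix" (3x3 intrinsics, pixels), "dist_coeffs" ([k1, k2, p1, p2, k3] as OpenCV has them; the pictures are not rectified), "R" (3x3) and "t" (3): a world point X has camera coordinates R X + t. Camera axes: x right, y down, z forward; pixel columns grow to the right and rows downward; lengths in m; the calibration is good to about 2 mm. A picture is of the moment at which its call begins. camera_info takes no time and is no camera call.
- arm.job_done(): hands the job in; it is judged then, once.
The state is a dict: "t": time; "q": joint angles; "qd": joint speeds; "joint_efforts": joint torques, N m; "eef_pos": TCP position; "ee_rot": TCP orientation; "force": force on the tool from outside, world axes, zero at the start; "moment": the same for the moment, N m; "width": finger opening in m; "gripper_force": force on a finger pad.
Only numpy, scipy, OpenCV 4.12 (cv2) and the standard library are available. Lean on these libraries where they do the work, as an engineer would, in place of code of your own. Each camera call takes 0.05 s, during which the arm holds its last target. There are 200 camera calls.

TASK

Take the spring clip with the red tab out of its blue parking block and push it straight down onto the brass groove in the bare end of the drum grater's axle until it snaps fully home, upright and square to the axle, then let go. The axle floats endways in its bearings, so feel for the groove with a light touch and never force the clip: a firm push of one or two fingers is enough. Leave the things standing around it alone.

Things in the scene. Friction and masses are not known exactly. Their poses are not given: they have to be found in the camera images.
- clip: Loose spring clip, 0.07 kg, 34x12x68 mm, standing upright, tab up, in the block's slot. Origin: the point that lies on the axle's centre line when the clip is home. z up the tab, y through its thickness (along the axle when home), x across; same either way round. Steel crown 34 mm (x) by 6 mm (y), its flat underside at z = +7 mm; sprung arms below, red tab above.
- clip_tab (a point): point in the middle of the clip's red gripping tab, 42 mm above the clip's origin. Tab: 22 mm (x) by 12 mm (y), from 20 to 56 mm above the origin
- clip_mouth (a point): point midway between the bumps of the clip's two arms, 8.3 mm below its origin. Arms 6 mm thick (y) hang at x = +-12.5 mm down to 12.3 mm below the origin; each has a round inward bump of radius 4 mm centred at x = +-9.5 mm, so the mouth is 11 mm wide
- clip_arm_a (a joint): spread of the arm at the clip's +x side, rad: 0 sprung shut, 0.23 as far as it opens. About 0.14 while the bump passes the widest part of the groove, under 0.06 when snapped home
- clip_arm_b (a joint): the same for the arm at the clip's -x side
- block: blue parking block, fixed, 64 mm (x) by 46 mm (y), 40 mm high, origin at the centre of its underside. In its middle a slot 44 mm (x) by 8 mm (y), 22 mm deep; the clip stands in it, axes as the block's, its origin 30 mm above the table, its red tab from 50 to 86 mm above the table
- stand: white stand of the drum grater, fixed; origin under the centre of its base, 90 (x) by 160 (y) by 12 mm. Uprights at y = +-52 mm, tops 98.5 mm high, carry a level steel axle along y, centre line 80 mm up. Between them an aluminium drum of radius 28 mm; a small crank hangs at +y. The bare end with the groove sticks out at -y
- axle_mark (a point): point on the axle's centre line, 98 mm toward -y from the stand's origin, axes as the stand (y along the axle, z up). The axle is stiff but floats endways: the groove's real centre lies up to 13 mm either side of this point along y, different each time, not measured. Groove: brass, 8 mm wide; core 16 mm across, 14 mm high, flat top, edges rounded 4 mm
- axle_end (a point): mean place of the axle's free end, 34 mm beyond axle_mark (floats with the axle). Plain steel axle 24 mm thick either side of the groove. Lowered upright, the clip's bumps first touch the plain axle with the clip's origin 21 mm above the centre line, the groove's core at 17 mm. On the plain axle it never goes on. In the groove a push of 8 to 15 N opens it, which eases off by 11 mm; over the last 4 mm it pulls itself down to hit the core hard at 0
- spice_jar_1: bystander: square spice jar with pale contents and black cap, 56x56x125 mm, loose, origin at the centre of its underside; leave it alone
- mill_1: bystander: small clear and grey mill, 44x44x90 mm, loose, origin at the centre of its underside; leave it alone
- dial_timer: bystander: red and white wind-up timer, 64x65x42 mm, loose, origin at the centre of its underside; leave it alone
- tin_1: bystander: upright food tin, 58 mm across, 72 mm tall, loose, origin at the centre of its underside; leave it alone

How it is judged:
By the outcome, as a careful person would: the job done as asked, in the order asked, and still so for the second after the job is handed in, with the robot touching nothing.
It also fails if it takes over 70 s, if anything falls off the work surface, if the arm or the gripper's body presses on something with over 40 N, if the wrist force passes 120 N, or if a joint passes its speed limit or range.

## Working session

There is one attempt and no reset: what is moved stays moved. The work goes in short steps, Python scripts to look and compute and a shell command to move; the robot and the scene stay as the last step left them, time stands still between calls to the robot, and variables do not carry over. Pictures are saved under pics/ and viewed, at most 10 in all, crops included, and the job is handed in when it is done.

```bash
ls; mkdir -p pics; python3 - <<'E'
from station import arm,cams
import cv2
for n in("side","top"):
    cv2.imwrite(f"pics/{n}0.png",cams.grab_frame(n)); i=cams.camera_info(n)
    print(n,i)
s=arm.get_state();print(s)
E
```

```text
pics
side {'camera_matrix': array([[365.28782053,   0.        , 261.03615085],
       [  0.        , 365.28782053, 191.43402728],
       [  0.        ,   0.        ,   1.        ]]), 'dist_coeffs': array([0.00264825, 0.        , 0.        , 0.        , 0.        ]), 'R': array([[-0.8555574 , -0.51750951, -0.01433337],
       [-0.25332961,  0.44263383, -0.86017405],
       [ 0.45149268, -0.73229721, -0.50979913]]), 't': array([0.46667426, 0.26179988, 0.76365117])}
top {'camera_matrix': array([[464.30256299,   0.        , 248.97338063],
       [  0.        , 464.30256299, 185.19417997],
       [  0.        ,   0.        ,   1.        ]]), 'dist_coeffs': array([0.02837545, 0.        , 0.        , 0.        , 0.        ]), 'R': array([[ 0.01836501, -0.99980401, -0.00739384],
       [-0.99853097, -0.01796358, -0.05111964],
       [ 0.0509768 ,  0.00832179, -0.99866517]]), 't': array([-0.05335818,  0.61143187,  1.11732696])}
{'t': 0.1, 'q': array([-8.95885349e-01,  3.59297281e-01,  1.11443819e-02, -3.33149021e-04,
       -1.22409535e+00, -2.88088977e-01]), 'qd': array([ 0.00103766, -0.00239878,  0.0034336 ,  0.00243527, -0.00010985,
        0.00075076]), 'joint_efforts': array([-1.24420087e-03, -5.84163558e+01,  2.93751204e+01,  7.01564535e+00,
        1.01459402e-02, -4.75429351e-05]), 'eef_pos': array([ 0.25444828, -0.62472449,  0.22572092]), 'ee_rot': array([ 3.14011158e+00, -1.12268878e-04, -2.75488400e+00]), 'force': array([-0.47373358, -0.45461863,  0.2562218 ]), 'moment': array([-0.00457908,  0.0170752 , -0.00451092]), 'gripper_force': 0.0, 'width': 0.08747918086246108}
```

View pics/side0.png

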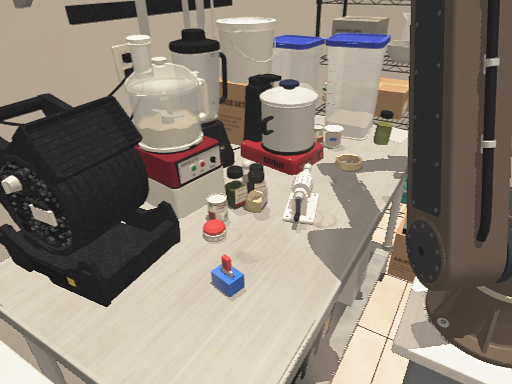

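View pics/top0.png

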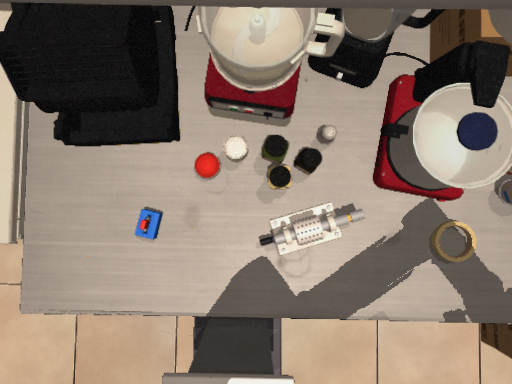

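Side shows the blue block with red tab at (228,276) and the stand near (302,200). Top shows the block at (149,224), the stand at (308,230), and the bare axle end with brass to its right near (355,216).

```bash
cat > h.py <<'E'
import numpy as np,cv2
from station import arm,cams
def ray(n,u,v):
    i=cams.camera_info(n)
    p=cv2.undistortPoints(np.array([[[u,v]]],float),i["camera_matrix"],i["dist_coeffs"])[0,0]
    R=np.array(i["R"]);return -R.T@np.array(i["t"]),R.T@np.array([p[0],p[1],1])
def onz(n,u,v,z):
    o,d=ray(n,u,v);return o+d*(z-o[2])/d[2]
def proj(n,X):
    i=cams.camera_info(n)
    return cv2.projectPoints(np.array([X],float),cv2.Rodrigues(np.array(i["R"]))[0],np.array(i["t"]),i["camera_matrix"],i["dist_coeffs"])[0][0,0]
def two(a,b):
    (o,d),(p,e)=ray("top",*a),ray("side",*b)
    s,t=np.linalg.lstsq(np.c_[d,-e],p-o,rcond=None)[0]
    A,B=o+s*d,p+t*e;return (A+B)/2,np.linalg.norm(A-B)
def mask(img,lo,hi,box):
    m=cv2.inRange(cv2.cvtColor(img,cv2.COLOR_BGR2HSV),lo,hi);k=np.zeros_like(m)
    x0,y0,x1,y1=box;k[y0:y1,x0:x1]=m[y0:y1,x0:x1];return k
E
python3 - <<'E'
from h import *
t=cv2.imread("pics/top0.png");s=cv2.imread("pics/side0.png")
m=mask(t,(100,120,60),(125,255,255),(120,195,180,250))
m=cv2.morphologyEx(m,cv2.MORPH_CLOSE,np.ones((9,9)))
c=max(cv2.findContours(m,0,2)[0],key=cv2.contourArea)
b=cv2.boxPoints(cv2.minAreaRect(c));P=np.array([onz("top",*p,.04) for p in b]);print("block",P.round(4),P.mean(0),np.diff(P,axis=0))
R=[]
for im,n,box in((t,"top",(130,205,170,240)),(s,"side",(205,245,250,295))):
    r=mask(im,(0,130,80),(8,255,255),box)|mask(im,(172,130,80),(180,255,255),box)
    ys,xs=np.nonzero(r);R.append((xs.mean(),ys.mean()));print(n,R[-1],len(xs))
print("tab",two(*R),onz("top",*R[0],.075))
a=cv2.resize(t[190:262,250:375],None,fx=6,fy=6,interpolation=2)
cv2.imwrite("pics/c1.png",a)
a=cv2.resize(s[155:230,270:340],None,fx=8,fy=8,interpolation=2)
cv2.imwrite("pics/c2.png",a)
E
```

```text
block [[0.4901 0.2272 0.04  ]
 [0.5532 0.2121 0.04  ]
 [0.5406 0.1624 0.04  ]
 [0.4776 0.1777 0.04  ]] [0.51537763 0.1948286  0.04      ] [[ 0.06305329 -0.01516043  0.        ]
 [-0.0125577  -0.04970022  0.        ]
 [-0.06298334  0.0153143   0.        ]]
top (np.float64(143.39655172413794), np.float64(223.91379310344828)) 58
side (np.float64(226.42156862745097), np.float64(262.1372549019608)) 102
tab (array([0.51495844, 0.19886715, 0.07195266]), np.float64(0.0014741086130767825)) [0.51567484 0.1985821  0.075     ]
```

View pics/c1.png

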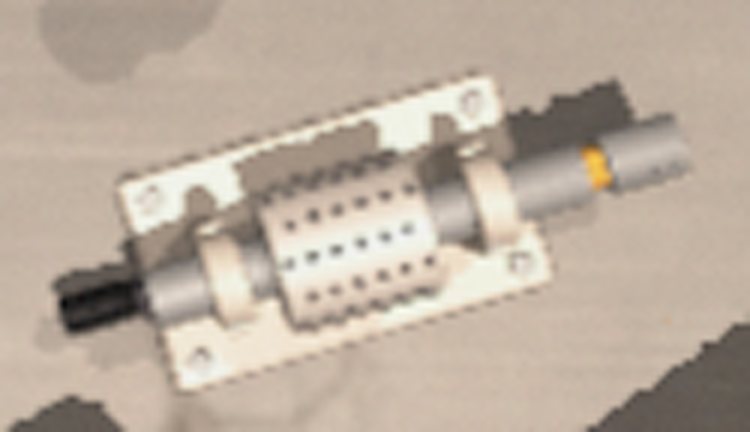

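View pics/c2.png

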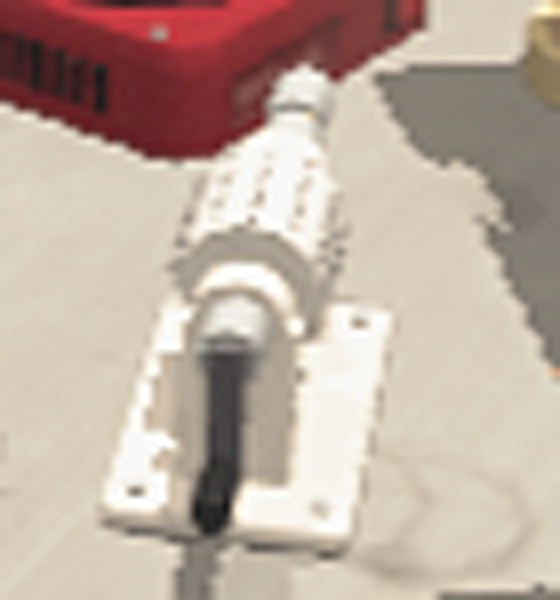

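Top crop shows the brass groove at crop (597,167), the axle running from crop (155,293) to (685,150), and base corners at (118,185), (490,75), (552,255), (180,390). In the side crop the drum hides the groove.

```bash
python3 - <<'E'
from h import *
t=cv2.imread("pics/top0.png")
cr=lambda x,y:((x+.5)/6-.5+250,(y+.5)/6-.5+190)
C=np.array([onz("top",*cr(*p),.012) for p in((118,185),(490,75),(552,255),(180,390))])
print("base",C.round(4),C.mean(0),np.linalg.norm(np.diff(C,axis=0),axis=1))
y=(C[0]+C[3]-C[1]-C[2])/2;y/=np.linalg.norm(y);print("yaxis deg base",np.degrees(np.arctan2(y[1],y[0])))
print("mark from base",C.mean(0)-.098*y)
m=mask(t,(12,130,120),(30,255,255),(340,205,360,228));ys,xs=np.nonzero(m)
print("brass",xs.mean(),ys.mean(),len(xs),onz("top",xs.mean(),ys.mean(),.087))
w=t[205:228,340:360];
A=[onz("top",*cr(*p),.083) for p in((160,293),(552,185),(597,167),(683,150))];print(np.array(A).round(4))
d=A[0]-A[3];print("axle deg",np.degrees(np.arctan2(d[1],d[0])),"end",A[3])
# axle silhouette midline by columns: brightness in crop strips printed
i=cams.camera_info("top");print("campos",-i["R"].T@i["t"])
E
```

```text
base [[ 0.5275 -0.0932  0.012 ]
 [ 0.5749 -0.2435  0.012 ]
 [ 0.5026 -0.2691  0.012 ]
 [ 0.4453 -0.1195  0.012 ]] [ 0.5125507  -0.18131579  0.012     ] [0.15758248 0.07671925 0.16013314]
yaxis deg base 109.24494471584565
mark from base [ 0.54485222 -0.27383936  0.012     ]
brass 349.10526315789474 217.31578947368422 19 [ 0.53972425 -0.27148522  0.087     ]
[[ 0.4886 -0.1072  0.083 ]
 [ 0.5323 -0.2553  0.083 ]
 [ 0.5394 -0.2723  0.083 ]
 [ 0.5465 -0.3047  0.083 ]]
axle deg 106.34756407704867 end [ 0.54650831 -0.30473203  0.083     ]
campos [ 0.55455582 -0.05166237  1.14669717]
```

```bash
for i in 1; do python3 -m handwheel '[[[-0.5,0.5,0,0,0,0,0],[-1,1,0,0,0,0,0]]]'; done
python3 -m handwheel '[[[-0.5,0.5,0,0,0,0,0],[-1,1,0,0,0,0,0]]]'
python3 -m handwheel '[[[-0.5,0.5,0,0,0,0,0],[-1,1,0,0,0,0,0]]]' | tail -3
```

```text
t: 0.35
eef_pos: [0.2984, -0.5197, 0.2255]
ee_rot: [3.14, -0.001, -2.756]
force: [1.0, 0.9, 0.3]
width: 0.0881
gripper_force: 0.0
t: 0.6
eef_pos: [0.3427, -0.4149, 0.2262]
ee_rot: [3.141, -0.0, -2.755]
force: [1.1, 0.2, 0.8]
width: 0.0879
gripper_force: 0.0
force: [0.7, -0.2, -1.2]
width: 0.0878
gripper_force: 0.0
```

```bash
python3 -m handwheel '[[[-0.5,0.5,0,0,0,0,0],[-1,1,0,0,0,0,0]]]'|grep pos
python3 -m handwheel '[[[-0.5,0.5,0,0,0,0,0],[-1,1,0,0,0,0,0]]]' |grep pos
python3 -m handwheel '[[[-0.5,0.5,0,0,0,0,0],[-1,1,0,0,0,0,0]]]' |grep pos
python3 -m handwheel '[[[-0.4,0.5,0,0,0,0,0],[-0.9,1,0,0,0,0,0]]]' |grep pos
python3 -m handwheel '[[[0,0.25,0.2,0,0,0.3,0],[0,0.3,0.4,0,0,0.6,0],[0,0.3,0.6,0,0,1,0],[0,0.3,0.6,0,0,1,0]]]'
cat >> h.py <<'E'
def delta(X,ydeg):
    from scipy.spatial.transform import Rotation as Ro
    s=arm.get_state();R=Ro.from_euler("xyz",s["ee_rot"]).as_matrix()
    d=R.T@(np.array(X)-s["eef_pos"])/.08
    a=np.degrees(np.arctan2(R[1,1],R[0,1]));t=np.radians((ydeg-a+90)%180-90)
    print("tool shift units",d.round(3),"turn z units",round(-t/.5,3),"tilt",R[:,2].round(4),"pos",s["eef_pos"].round(4),"F",s["force"].round(1),"w",round(s["width"],4),"t",s["t"])
E
python3 - <<'E'
from h import *
delta((.515,.1975,.12),76.5)
cv2.imwrite("pics/s1.png",cv2.resize(cams.grab_frame("side")[190:310,160:300],None,fx=5,fy=5,interpolation=2))
E
```

```text
eef_pos: [0.4305, -0.2063, 0.2266]
eef_pos: [0.4744, -0.1019, 0.2266]
eef_pos: [0.5183, 0.0024, 0.2266]
eef_pos: [0.5545, 0.1034, 0.2265]
t: 2.35
eef_pos: [0.5446, 0.1236, 0.1772]
ee_rot: [-3.14, -0.003, 3.029]
force: [-0.1, -0.6, 1.1]
width: 0.0875
gripper_force: 0.0
tool shift units [0.469 0.877 0.714] turn z units 0.246 tilt [-0.0028 -0.0014 -1.    ] pos [0.5446 0.1236 0.1772] F [-0.1 -0.6  1.1] w 0.0875 t 2.35
```

```bash
python3 -m handwheel '[[[0.3,0.5,0,0,0,0.2,0],[0.47,0.88,0.3,0,0,0.25,0],[0.47,0.88,0.7,0,0,0.25,0],[0.47,0.88,0.7,0,0,0.25,0]]]' |grep pos
python3 - <<'E'
from h import *
delta((.5152,.198,.053),76.5)
cv2.imwrite("pics/s1.png",cv2.resize(cams.grab_frame("side")[190:310,160:300],None,fx=5,fy=5,interpolation=2))
E
```

```text
eef_pos: [0.5151, 0.1976, 0.1215]
tool shift units [-0.002  0.007  0.856] turn z units 0.002 tilt [-0.0027 -0.0021 -1.    ] pos [0.5151 0.1976 0.1215] F [-1.3 -0.5  0.5] w 0.0878 t 2.9
```

View pics/s1.png

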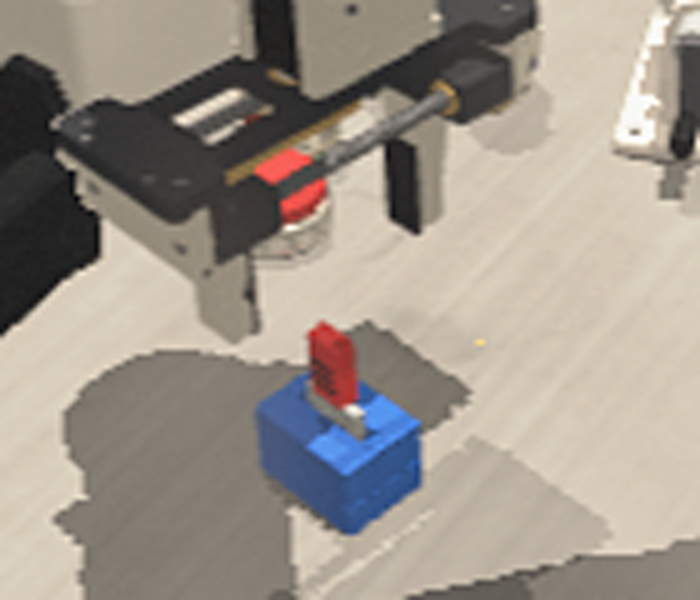

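The crop shows both fingertips, crop (230,330) and (405,225), straddling the red tab at (332,365), with the block clear of them.

```bash
python3 -m handwheel '[[[0,0,0.5,0,0,0,0],[0,0,0.86,0,0,0,0],[0,0,0.86,0,0,0,60],[0,0,0.86,0,0,0,150],[0,0,0.86,0,0,0,190]]]' 5
python3 -m handwheel '[[[0,0,0,0,0,0,200],[0,0,0,0,0,0,210],[0,0,0,0,0,0,220],[0,0,0,0,0,0,230],[0,0,0,0,0,0,240]]]'
python3 -m handwheel '[[[0,0,0,0,0,0,255],[0,0,0,0,0,0,255]]]' 40
```

```text
t: 3.58
eef_pos: [0.5172, 0.1988, 0.0556]
ee_rot: [3.139, 0.002, 2.904]
force: [0.3, 0.9, -0.6]
width: 0.063
gripper_force: 0.0
t: 4.2
eef_pos: [0.5161, 0.1981, 0.0537]
ee_rot: [-3.141, -0.0, 2.903]
force: [-0.4, 0.4, -0.9]
width: 0.0128
gripper_force: 0.0
t: 4.45
eef_pos: [0.5161, 0.1981, 0.0537]
ee_rot: [-3.142, -0.0, 2.903]
force: [0.6, -0.6, 0.1]
width: 0.0117
gripper_force: 40.0
```

```bash
python3 -m handwheel '[[[0,0,-0.2,0,0,0,255],[0,0,-0.6,0,0,0,255],[0,0,-1,0,0,0,255]]]'
python3 -m handwheel '[[[-0.1,-0.4,-0.4,0,0,0,255],[-0.3,-1,-0.8,0,0,0,255]]]' |grep pos
python3 -m handwheel '[[[-0.15,-0.5,0,0,0,-0.1,255],[-0.3,-1,0,0,0,-0.2,255]]]' |grep pos
python3 -m handwheel '[[[0,-0.5,0,0,0,-0.2,255],[0,-1,0,0,0,-0.4,255]]]' |grep pos
python3 -m handwheel '[[[0.05,-0.5,0,0,0,-0.2,255],[0.1,-1,0,0,0,-0.4,255]]]' |grep pos
python3 -m handwheel '[[[0.1,-0.5,0,0,0,0,255],[0.2,-0.9,0,0,0,0,255],[0.2,-0.9,0,0,0,0,255]]]'
python3 - <<'E'
from h import *
delta((.539,-.2715,.15),107.2)
E
```

```text
t: 4.82
eef_pos: [0.5161, 0.1981, 0.1356]
ee_rot: [3.142, 0.0, 2.904]
force: [-0.3, 0.5, -1.0]
width: 0.0119
gripper_force: 40.0
eef_pos: [0.5206, 0.1147, 0.2001]
eef_pos: [0.5251, 0.0301, 0.1996]
eef_pos: [0.5137, -0.0492, 0.199]
eef_pos: [0.5107, -0.1295, 0.1991]
t: 6.2
eef_pos: [0.5138, -0.2038, 0.1986]
ee_rot: [-3.141, 0.0, -2.883]
force: [-0.4, 0.3, -1.5]
width: 0.0117
gripper_force: 40.0
tool shift units [-0.087 -0.898  0.608] turn z units -0.082 tilt [ 3.e-04 -3.e-04 -1.e+00] pos [ 0.5138 -0.2038  0.1986] F [-0.4  0.3 -1.5] w 0.0117 t 6.2
```

```bash
python3 -m handwheel '[[[-0.05,-0.5,0,0,0,-0.05,255],[-0.09,-0.9,0.2,0,0,-0.08,255],[-0.09,-0.9,0.61,0,0,-0.08,255],[-0.09,-0.9,0.61,0,0,-0.08,255]]]'|grep pos
python3 - <<'E'
from h import *
delta((.539,-.2715,.126),107.2)
s=cams.grab_frame("side");t=cams.grab_frame("top")
a=cv2.resize(s[130:230,255:355],(500,500),interpolation=2);b=cv2.resize(t[175:275,300:360],(300,500),interpolation=2)
cv2.imwrite("pics/s2.png",np.hstack([a,b]))
E
```

```text
eef_pos: [0.538, -0.2689, 0.1472]
tool shift units [-0.004 -0.035  0.265] turn z units 0.002 tilt [-0.0046  0.0013 -1.    ] pos [ 0.538  -0.2689  0.1472] F [-0.1  0.  -0.3] w 0.0115 t 6.7
```

View pics/s2.png

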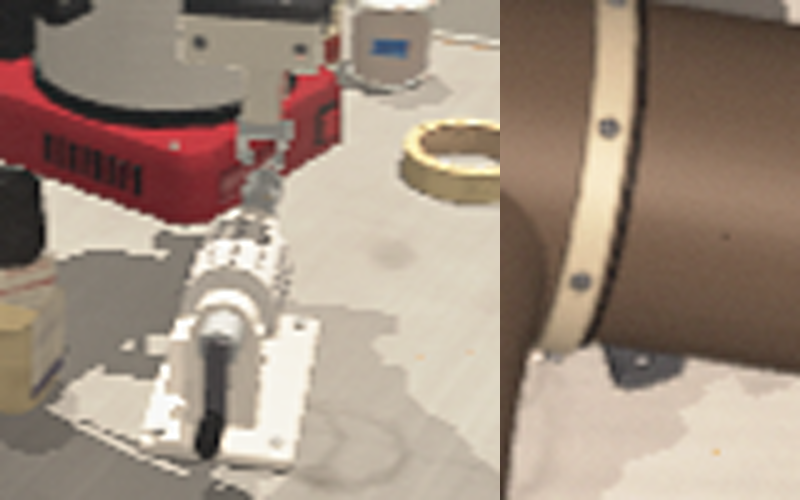

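The left crop (side) shows the clip's two arms at (250,150) and (282,150), straddling the axle end at (265,180). The top view is hidden by the arm, so I'll go by feel.

```bash
python3 -m handwheel '[[[0,-0.03,0.1,0,0,0,255],[0,-0.03,0.22,0,0,0,255],[0,-0.03,0.25,0,0,0,255]]]'|egrep "pos|for"
python3 -m handwheel '[[[0,0,0.0125,0,0,0,255],[0,0,0.025,0,0,0,255]]]'|egrep "pos|for"
python3 -m handwheel '[[[0,0,0.0125,0,0,0,255],[0,0,0.025,0,0,0,255]]]'|egrep "pos|for"
```

```text
eef_pos: [0.54, -0.2716, 0.1283]
force: [0.7, -0.6, -0.7]
gripper_force: 40.0
eef_pos: [0.5406, -0.2719, 0.1271]
force: [0.2, 0.5, -0.7]
gripper_force: 40.0
eef_pos: [0.5405, -0.2719, 0.125]
force: [-0.6, 0.3, -0.6]
gripper_force: 40.0
```

```bash
for i in 1; do python3 -m handwheel '[[[0,0,0.0125,0,0,0,255],[0,0,0.0125,0,0,0,255]]]'|egrep "pos|force: \["; done
python3 -m handwheel '[[[0,0,0.0125,0,0,0,255],[0,0,0.0125,0,0,0,255]]]'|egrep "pos|force: \["
```

```text
eef_pos: [0.5404, -0.2719, 0.1239]
force: [-0.4, 0.1, -0.6]
eef_pos: [0.5404, -0.2719, 0.1229]
force: [-0.2, -0.1, -1.0]
```

```bash
python3 -m handwheel '[[[0,0,0.0125,0,0,0,255],[0,0,0.0125,0,0,0,255]]]'|egrep "pos|force: \["
python3 -m handwheel '[[[0,0,0.0125,0,0,0,255],[0,0,0.0125,0,0,0,255]]]'|egrep "pos|force: \["
```

```text
eef_pos: [0.5404, -0.2719, 0.1219]
force: [-0.7, 0.6, -0.7]
eef_pos: [0.5404, -0.2719, 0.1209]
force: [0.4, -0.2, -1.7]
```

```bash
python3 -m handwheel '[[[0,0,0.0125,0,0,0,255],[0,0,0.0125,0,0,0,255]]]'|egrep "pos|force: \["
python3 -m handwheel '[[[0,0,0.0125,0,0,0,255],[0,0,0.0125,0,0,0,255]]]'|egrep "pos|force: \["
```

```text
eef_pos: [0.5402, -0.2721, 0.1202]
force: [-1.6, -0.3, 2.0]
eef_pos: [0.5405, -0.2722, 0.1199]
force: [-2.9, -0.1, 7.1]
```

```bash
python3 -m handwheel '[[[0.0125,0,0,0,0,0,255],[0.0125,0,0,0,0,0,255]]]'|egrep "pos|force: \["
python3 -c "
from h import *
print(arm.get_state()['moment'])"
```

```text
eef_pos: [0.5401, -0.2724, 0.1199]
force: [-0.2, 0.2, 6.2]
[0.22484013 0.58930959 0.05520544]
```

```bash
python3 -m handwheel '[[[0,0,0.0125,0,0,0,255],[0,0,0.0125,0,0,0,255]]]'|egrep "pos|force: \["
python3 -m handwheel '[[[0,0,0.0125,0,0,0,255],[0,0,0.0125,0,0,0,255]]]'|egrep "pos|force: \["
```

```text
eef_pos: [0.5407, -0.2728, 0.1194]
force: [-1.3, -1.7, 7.6]
eef_pos: [0.5408, -0.2728, 0.1188]
force: [-0.2, 0.7, 9.5]
```

```bash
python3 -m handwheel '[[[0,0,0.0125,0,0,0,255],[0,0,0.0125,0,0,0,255]]]'|egrep "pos|force: \["
python3 -m handwheel '[[[0,0,0.0125,0,0,0,255],[0,0,0.0125,0,0,0,255]]]'|egrep "pos|force: \[|rot"
```

```text
eef_pos: [0.5407, -0.2728, 0.1174]
force: [-0.5, -1.5, 7.1]
eef_pos: [0.5404, -0.2726, 0.1159]
ee_rot: [-3.14, 0.002, -2.839]
force: [-1.4, -1.5, 4.1]
```

```bash
python3 -m handwheel '[[[0,0,0.0125,0,0,0,255],[0,0,0.025,0,0,0,255]]]'|egrep "pos|force: \["
python3 -m handwheel '[[[0,0,0.0125,0,0,0,255],[0,0,0.025,0,0,0,255]]]'|egrep "pos|force: \["
```

```text
eef_pos: [0.5399, -0.2722, 0.1131]
force: [0.1, -0.6, 2.9]
eef_pos: [0.5398, -0.2721, 0.1109]
force: [0.5, -0.8, 3.0]
```

```bash
python3 -m handwheel '[[[0,0,0.0125,0,0,0,255],[0,0,0.025,0,0,0,255]]]'|egrep "pos|force: \["
python3 -m handwheel '[[[0,0,0.0125,0,0,0,255],[0,0,0.025,0,0,0,255]]]'|egrep "pos|force: \["
python3 -m handwheel '[[[0,0,0.0125,0,0,0,255],[0,0,0.0125,0,0,0,255]]]'|egrep "pos|force: \["
```

```text
eef_pos: [0.5395, -0.2721, 0.1087]
force: [1.7, 1.1, 2.2]
eef_pos: [0.5392, -0.272, 0.1064]
force: [2.0, 0.9, -2.1]
eef_pos: [0.5389, -0.2719, 0.105]
force: [2.1, -0.4, -7.0]
```

Pulling itself down now; a few more small steps until it seats hard.

```bash
python3 -m handwheel '[[[0,0,0.0125,0,0,0,255],[0,0,0.0125,0,0,0,255]]]'|egrep "pos|force: \["
python3 -m handwheel '[[[0,0,0.0125,0,0,0,255],[0,0,0.0125,0,0,0,255]]]'|egrep "pos|force: \["
```

```text
eef_pos: [0.5391, -0.2721, 0.1045]
force: [1.7, 0.1, -7.5]
eef_pos: [0.5394, -0.2721, 0.1038]
force: [2.5, 0.8, -6.4]
```

```bash
python3 -m handwheel '[[[0,0,0.0125,0,0,0,255],[0,0,0.0125,0,0,0,255]]]'|egrep "pos|force: \["
python3 -m handwheel '[[[0,0,0.0125,0,0,0,255],[0,0,0.0125,0,0,0,255]]]'|egrep "pos|force: \[|rot"
```

```text
eef_pos: [0.5396, -0.2722, 0.1034]
force: [0.7, 1.4, -0.8]
eef_pos: [0.5397, -0.2722, 0.1033]
ee_rot: [-3.141, 0.001, -2.839]
force: [-0.9, 3.9, 7.2]
```

```bash
python3 -m handwheel '[[[0,0,-0.006,0,0,0,255],[0,0,-0.006,0,0,0,255]]]' 10|egrep "pos|force: \["
python3 -m handwheel '[[[0,0,0,0,0,0,230],[0,0,0,0,0,0,200],[0,0,0,0,0,0,170],[0,0,0,0,0,0,170]]]'
python3 -m handwheel '[[[0,0,-0.2,0,0,0,170],[0,0,-0.6,0,0,0,170],[0,0,-1,0,0,0,170]]]'|egrep "pos|force: \["
python3 -m handwheel '[[[0.3,0.5,0,0,0,0,170],[0.6,1,-0.3,0,0,0,170]]]'|egrep "pos|force: \["
python3 -m handwheel '[[[0.3,0.5,0,0,0,0,170],[0.6,1,0,0,0,0,170],[0.6,1,0,0,0,0,170]]]'|egrep "pos|force: \["
python3 -m handwheel '[[[0,0.5,0,0,0,0,170],[0,1,0,0,0,0,170],[0,1,0,0,0,0,170]]]'|egrep "pos|force: \["
python3 - <<'E'
from h import *
s=cams.grab_frame("side");t=cams.grab_frame("top")
a=cv2.resize(s[130:230,270:350],(400,500),interpolation=2);b=cv2.resize(t[190:265,300:375],(400,400),interpolation=2)
cv2.imwrite("pics/s3.png",np.hstack([a,np.vstack([b,np.zeros((100,400,3),np.uint8)])]))
E
```

```text
eef_pos: [0.5397, -0.2723, 0.1033]
force: [-0.7, 2.7, 6.9]
t: 13.42
eef_pos: [0.5393, -0.2723, 0.1022]
ee_rot: [3.141, -0.001, -2.84]
force: [-0.3, 0.4, -0.3]
width: 0.0281
gripper_force: 0.0
eef_pos: [0.5395, -0.2723, 0.1844]
force: [0.6, -0.5, -0.4]
eef_pos: [0.4682, -0.2094, 0.2063]
force: [0.2, 0.5, 1.4]
eef_pos: [0.3986, -0.1468, 0.2081]
force: [1.2, -0.1, 0.4]
eef_pos: [0.3768, -0.0701, 0.2076]
force: [0.7, 0.3, -0.1]
```

View pics/s3.png

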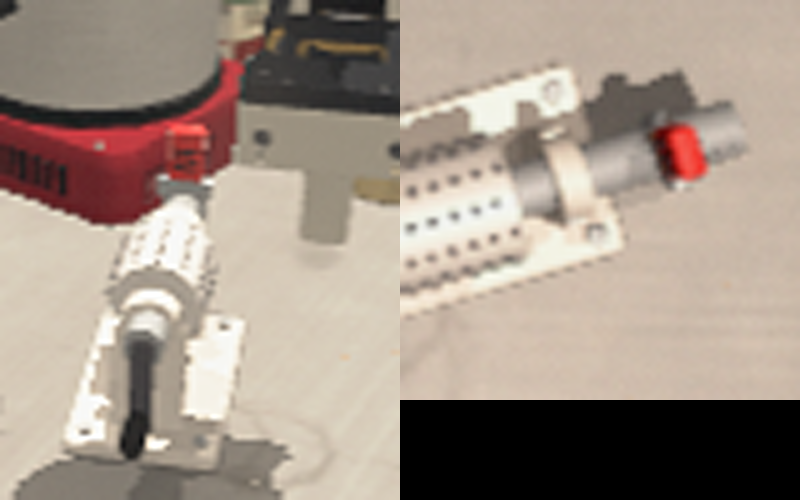

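The clip stands upright and square on the groove: tab at crop (187,152) in side and (683,152) in top. The arm is clear of it. I'll check the tab height, then hand in.

```bash
python3 - <<'E'
from h import *
R=[]
for n,box in(("top",(340,205,362,228)),("side",(300,152,314,170))):
    im=cams.grab_frame(n)
    r=mask(im,(0,150,80),(8,255,255),box)|mask(im,(172,150,80),(180,255,255),box)
    ys,xs=np.nonzero(r);R.append((xs.mean(),ys.mean()));print(R[-1],len(xs))
print(two(*R),proj("top",(.5395,-.2722,.136)),proj("side",(.5395,-.2722,.122)))
E
```

```text
(np.float64(352.43859649122805), np.float64(217.78947368421052)) 57
(np.float64(305.5904761904762), np.float64(158.27619047619046)) 105
(array([ 0.54125846, -0.26948165,  0.12684342]), np.float64(0.004207796212729091)) [354.14959446 217.83468333] [307.07428515 159.41652735]
```

```bash
python3 -c "
from station import arm
print(arm.job_done())"
```

```text
the job is handed in; nothing more can be done
None
```

The clip is snapped onto the brass groove, upright and square to the axle, and released; I handed the job in at about 15 s with the arm clear. It pulled itself down over the last few millimetres and stopped hard at the expected height, with about 9.5 N the highest push force read.

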